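# Open the pump head for a new tubing set

## Robot

A 7-joint arm with a two-finger parallel gripper is mounted at the origin on the work surface. World frame = base frame: x ahead of the robot, y to its left, z up, the work surface at z = 0. Lengths are in mm, angles in rad, forces in N, time in s.
With the tool pointing down it reaches from about 400 to 875 mm from the base axis. Payload 4.4 kg.
Tool frame: the origin (TCP) lies midway between the tips of the shut fingers; the grasp point (between the pads) lies ctrl.tcp_to_grasp behind it (ctrl.tcp_to_grasp is the distance from the TCP to the grasp point, in mm); z points along the fingers, y is the line along which they close (so a half turn about z gives the same grasp; the last joint's range is limited). The gripper opens to 85 mm and grips with 20 to 120 N. Pads are 22 mm wide; open, the fingers measure 114 mm over their backs; the gripper's body (76 mm by 85 mm) begins 54 mm behind the grasp point. The pads swing forward as they close: fully open they stand 13 mm farther back than shut.
Start: joints at [-1.363, 0.628, 0.038, 1.517, -0.027, 0.996, -0.02], TCP at [175.73, 625.809, 231.313] pointing down, gripper open.
Joint ranges: [-3.06, 3.06], [-0.37, 2.12], [-1.25, 1.32], [0.18, 2.47], [-1.1, 4.24], [0.23, 1.98], [-2.94, 2.94]. Speed limits (rad/s): [2.57, 2.57, 3.14, 3.14, 3.14, 3.14, 3.14].

## Interface

Orientations are given as [roll, pitch, yaw] about the fixed x, y, z axes, in that order (R = Rz(yaw) Ry(pitch) Rx(roll)).
In Python, from cell import ctrl, get_image, get_calibration, workorder, boxes_of, place_of gives the robot as it stands.
- The arm moves only by the tool play_rows, never from a script. Its argument "series" is a list that holds one entry, the list of rows, each a list of 7 numbers: the shift along the world's x, y, z in cm, then the turn, a rotation vector about the world's x, y, z in degrees, then the closure, from 0 (fully open) to 1 (shut). A call has 1 to 20 rows; each row shifts and turns the commanded pose from where the row before left it; what a row does not reach is not made up. A row lasts 1/8 s, in which the tool goes at most 62.5 mm and 10.7 degrees, less where a joint would pass 70% of its speed; a pose out of reach is approached as far as the arm can. A call with a gripper value outside its range is refused whole. The fingers move at their own pace and stop on an object; the grip force is fixed at half the most. Time passes only in rows, so rows that do not move let the fingers close. It gives the time, the measured TCP pose, the force, the opening and the grip force at its end, in the units of the state.
- ctrl.read_state(): the state, without advancing time (a new reading comes with each control period).
- get_image(name): name is "side" or "top"; returns (picture, depth): 384x512x3 uint8, red, green, blue; 384x512 float32, mm along the optical axis (not along the pixel's ray), 0 where there is no reading.
- get_calibration(name): a dict with "K" (3x3 intrinsics, pixels), "k1" (the pictures are not rectified: a ray, as slopes to the right and down, at radius r is drawn at 1 + k1 r^2 times it, then the intrinsics apply), "R" (3x3) and "t" (3): a world point X has camera coordinates R X + t. Camera axes: x right, y down, z forward; pixel columns grow to the right and rows downward; lengths in mm; the calibration is good to about 2 mm. A picture is of the moment at which its call begins. get_calibration takes no time and is no camera call.
- workorder.finish_job(): hands the job in; it is judged then, once.
Trained networks look in the newest picture that a camera, given by its name, has taken for a name from the list of things; names that differ only in an ending like _2 or _b are one class to them, and where a whole thing is asked for, a point or a joint stands for the part that bears it (a point fixed in the world has none). Each returns a list of dicts, best first, with "p" (0 to 1); they miss things now and then, are a little off and sometimes report something else, mostly with a low value. They report only what shows in the picture. A call takes as long as a camera call.
- boxes_of(target, camera): "pixel" ([column, row] in pixels, amid what is visible of it).
- place_of(target, camera): "pixel" ([column, row] in pixels: a listed point, or the origin of a listed thing).
The state is a dict: "clock": time; "qpos": joint angles; "qd": joint speeds; "tau": joint torques, N m; "eef_pos": TCP position; "tool_rot": TCP orientation; "force": force on the tool from outside, world axes, zero at the start; "torque": the same for the moment, N m; "width": finger opening in mm; "gripper_force": force on a finger pad.
Only numpy, scipy, OpenCV 4.12 (cv2) and the standard library are available. Lean on these libraries where they do the work, as an engineer would, in place of code of your own. Each camera call takes 0.05 s, during which the arm holds its last target. There are 200 camera calls.

## Task

The bench pump is to get a new tubing set. Take the knob on top of its roller wheel and crank the wheel one full turn anticlockwise (seen from above), so that the knob comes back to where it started, to see that it runs freely; then let go of it. After that push the sprung tensioner arm, by its upright steel post, away from the roller wheel until it is past its ratchet click, and keep holding it there: the program finishes with the gripper's fingers still holding the arm back. Leave the tube rack, the bottle and the scanner where they are.

Things in the scene. Friction and masses are not known exactly. Their poses are not given: they have to be found in the camera images.
- pump: White bench pump, head on top: fixed housing 220 (x) by 310 (y) by 70 mm high. Origin: centre of its underside, z up; at yaw 0 its x and y are the world's. On its top plate stand the roller wheel, axis at (0, +60 mm), and the tensioner arm, pivot at (+60, -40 mm). Nothing on it is higher than 152 mm above the bench.
- rotor_axis (a point): Point on the roller wheel's vertical axis, level with its flat upper face (106 mm above the bench). The wheel is two aluminium discs of radius 50 mm with white rollers between them.
- rotor (a joint): Angle of the roller wheel, rad: 0 at the start wherever the knob then stands, growing anticlockwise seen from above; one full anticlockwise turn = +6.28. It turns either way (two turns at least), with slight friction (0.05 N m, 1.3 N at the knob), and stays where it is left.
- crank_knob: Upright black crank knob on the wheel's upper face, 38 mm from the axis: plain cylinder, diameter 16 mm, 45 mm tall. Origin: centre of its underside (106 mm above the bench), z up. Starts at any angle round the axis. It spins freely on its own pin, so fingers that grip it can keep their direction all the way round.
- tensioner (a joint): Angle of the sprung tensioner arm, rad: 0 at rest beside the wheel, growing anticlockwise from above as its post is pushed away from the wheel (to the pump's -y side); stop at 0.72. Spring at the post: 5 N at 0, 9 N at 0.5, 11 N at 0.72. Its tooth rides over the sprung pawl from 0.13 (up to some 12 N needed), tops it at 0.29, has clicked past at 0.46. The pawl does not hold it: let go, it springs back.
- tensioner_pivot (a point): Point on the tensioner arm's vertical pivot axis, 90 mm above the bench. At rest the arm, a dark steel bar 16 mm wide with its top 98 mm above the bench, runs from here along the pump's -x.
- thumb_post (a point): Upright round steel post on the free end of the tensioner arm, 120 mm from the pivot axis: diameter 14 mm, 50 mm tall. This point: centre of its underside (98 mm above the bench), z up. At rest it is at (-60, -40 mm) in the pump's frame; it moves on an arc about the pivot. Nothing else stands within 40 mm of it above the arm's top.
- tube_rack: Bystander: white rack with red-capped tubes, 115 by 73 mm, 94 mm high, loose. Origin: centre of its underside.
- reagent_bottle: Bystander: amber bottle, 64 mm in diameter, 130 mm tall, loose. Origin: centre of its underside.
- scanner: Bystander: handheld barcode scanner lying on the bench, 145 mm long, 60 mm wide, 36 mm high, loose. Origin: on its underside, near the middle.

How it is judged:
By the outcome, as a careful person would: the job done as asked, in the order asked, and still so for the second after the job is handed in, while the arm keeps its last pose, push and grip.
It also fails if it takes over 58 s, if anything falls off the work surface, if the arm or the gripper's body presses on something with over 40 N, if the wrist force passes 120 N, or if a joint passes its speed limit or range.

## Working session

There is one attempt and no reset: what is moved stays moved. The work goes in short steps, Python scripts to look and compute and a tool call to move; the robot and the scene stay as the last step left them, time stands still between calls to the robot, and variables do not carry over. Pictures are saved under pics/ and viewed, at most 10 in all, crops included, and the job is handed in when it is done.

Besides the shell and the picture viewer there is one more tool, called after "Call:" as name(argument=value, ...), one argument or row to a line, values as JSON. play_rows: Moves the arm, as the interface text tells. Its arguments: {"type":"object","properties":{"series":{"type":"array"}},"required":["series"]}

```bash
mkdir -p pics; cat > h.py <<'E'
import numpy as np,cv2
from cell import ctrl,get_image,get_calibration,workorder,boxes_of,place_of
def ray(cam,px):
    c=get_calibration(cam);K=np.array(c["K"]);R=np.array(c["R"]);t=np.array(c["t"])
    p=cv2.undistortPoints(np.array([[px]],float),K,np.array([c["k1"],0,0,0,0.]))[0,0]
    return -R.T@t, R.T@np.array([p[0],p[1],1.])
def atz(cam,px,z):
    o,d=ray(cam,px);return o+d*(z-o[2])/d[2]
def tri(a,b):
    (o1,d1),(o2,d2)=ray("top",a),ray("side",b)
    s=np.linalg.lstsq(np.c_[d1,-d2],o2-o1,rcond=None)[0]
    p,q=o1+s[0]*d1,o2+s[1]*d2
    return (p+q)/2,np.linalg.norm(p-q)
E
python3 - <<'E'
from h import *
np.set_printoptions(precision=1,suppress=True)
for c in("top","side"):
    im,d=get_image(c);cv2.imwrite(f"pics/{c}0.png",im[:,:,::-1])
N=["pump","rotor_axis","crank_knob","tensioner_pivot","thumb_post","tube_rack","reagent_bottle","scanner"]
Z=[0,106,106,90,98,0,0,0]
for n,z in zip(N,Z):
    r={c:place_of(n,c) for c in("top","side")}
    for c in r:
        for e in r[c][:2]: print(n,c,np.array(e["pixel"]),round(e["p"],2),atz(c,e["pixel"],z))
    if r["top"] and r["side"]: print("   tri",*tri(r["top"][0]["pixel"],r["side"][0]["pixel"]))
s=ctrl.read_state();print(s,ctrl.tcp_to_grasp)
E
```

```text
pump top [236.9 188.6] 0.96 [547.   65.1   0. ]
pump side [256.6 207.6] 0.76 [538.1  54.    0. ]
pump side [170.1 155. ] 0.43 [341.7 466.    0. ]
   tri [546.   66.4 -10.2] 5.838710091317762
rotor_axis top [210.4 191.7] 0.97 [520.7 133.7 106. ]
rotor_axis side [245.7 166. ] 0.61 [528.9 132.3 106. ]
rotor_axis side [170.9 153.4] 0.45 [325.  283.4 106. ]
   tri [524.8 132.8 105.7] 8.166366157007312
crank_knob top [204.9 177.8] 0.47 [561.1 148.8 106. ]
crank_knob side [250.3 161. ] 0.38 [552.5 156.5 106. ]
   tri [555.1 149.4 110.6] 10.077245950553609
tensioner_pivot top [235.  157.2] 0.88 [622.5  63.6  90. ]
tensioner_pivot side [280.2 179.9] 0.81 [609.2  49.1  90. ]
   tri [621.4  65.4  78.5] 8.286761292641781
thumb_post top [252.5 192.4] 0.63 [516.6  15.6  98. ]
thumb_post side [255.2 187.3] 0.81 [520.7  24.8  98. ]
   tri [516.1  15.3 105. ] 1.6210853907012495
tube_rack top [409.5 182.4] 0.65 [ 550.3 -463.1    0. ]
tube_rack side [350.3 348.7] 0.9 [ 554.3 -459.2    0. ]
tube_rack side [281.1 175.7] 0.38 [682.8 198.6   0. ]
   tri [ 550.3 -461.7    5.5] 2.276405059120719
reagent_bottle top [123.  159.6] 0.77 [649.3 417.1   0. ]
reagent_bottle top [410.5 183.2] 0.6 [ 547.7 -466.     0. ]
reagent_bottle side [250.4 145.9] 0.97 [655.  439.7   0. ]
   tri [645.1 412.1  15.5] 0.28112621585214026
scanner top [107.5 256.3] 0.93 [352.7 457.2   0. ]
{'clock': 0.9, 'qpos': array([-1.4,  0.6,  0. ,  1.5, -0. ,  1. , -0. ]), 'qd': array([-0.,  0.,  0.,  0., -0., -0., -0.]), 'tau': array([  0. , -56.3,   1.2, -19.4,   0. ,   0. ,  -0. ]), 'eef_pos': array([175.7, 625.8, 231.4]), 'tool_rot': array([ 3.1, -0. ,  2.9]), 'force': array([0.3, 1. , 0.9]), 'torque': array([0., 0., 0.]), 'gripper_force': 0.0, 'width': 85.55195049129998} 18.700000000000003
```

```bash
python3 - <<'E'
import cv2,numpy as np
a=cv2.imread("pics/top0.png")[120:260,170:310];b=cv2.imread("pics/side0.png")[100:240,190:330]
f=lambda i:cv2.resize(i,(400,400),interpolation=cv2.INTER_CUBIC)
cv2.imwrite("pics/c0.png",np.hstack([f(a),f(b)]))
E
```

```text
(no output)
```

View pics/c0.png

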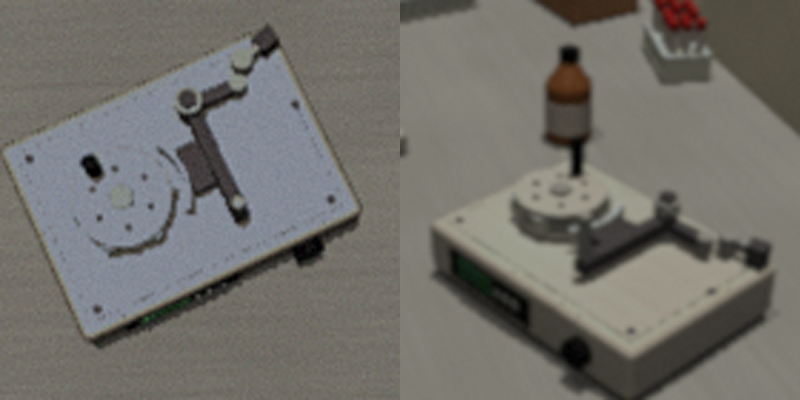

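View pics/top0.png

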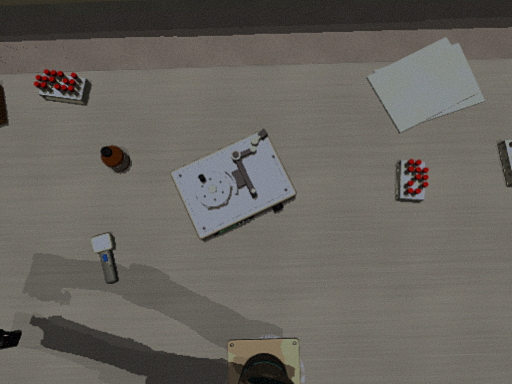

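```bash
cat >> h.py <<'E'
def proj(cam,P):
    c=get_calibration(cam);K=np.array(c["K"],float);R=np.array(c["R"],float);t=np.array(c["t"],float)
    return cv2.projectPoints(np.array(P,float).reshape(-1,1,3),cv2.Rodrigues(R)[0],t,K,np.array([c["k1"],0,0,0,0.]))[0][:,0]
def W(x,y,yaw,p):
    p=np.atleast_2d(p).astype(float);c,s=np.cos(yaw),np.sin(yaw)
    return np.c_[x+c*p[:,0]-s*p[:,1],y+s*p[:,0]+c*p[:,1],p[:,2]]
E
python3 - <<'E'
from h import *
from scipy.optimize import least_squares
np.set_printoptions(precision=1,suppress=True)
T=lambda x,y:(170+x*.35,120+y*.35)
S=lambda x,y:(190+(x-400)*.35,100+y*.35)
A=[(110,155,70),(110,-155,70),(-110,-155,70),(-110,155,70),(0,60,106),(60,-40,90),(-60,-40,98)]
top=np.array([T(5,150),T(268,32),T(358,208),T(92,335),(210.4,191.7),(235,157.2),(252.5,192.4)])
iS=[1,2,3,4,5,6]
side=np.array([S(775,270),S(632,360),S(432,228),S(560,188),(280.2,179.9),(255.2,187.3)])
A=np.array(A)
def f(v,cams=3):
    P=W(*v,A);r=[]
    if cams&1:r.append((proj("top",P)-top).ravel())
    if cams&2:r.append((proj("side",P[iS])-side).ravel())
    return np.concatenate(r)
for c in(1,2,3):
    s=least_squares(f,[546,66,0.4],args=(c,),loss="soft_l1",x_scale=[10,10,.1]);print(c,s.x[:2],s.x[2].round(3));print(f(s.x,c).reshape(-1,2).T)
x=s.x
print(W(*x,A[4:]))
# knob: base & top in both views
ax=W(*x,A[4:5])[0]
print("knob mid tri",tri(T(92.5,166.5),S(577,157)))
kt=np.array([T(97,174),T(88,160),]);
def g(a):
    k=ax+[38*np.cos(a[0]),38*np.sin(a[0]),22.5]
    return np.r_[proj("top",k)[0]-T(92.5,166.5),proj("side",k)[0]-S(577,157)]
q=least_squares(g,[0.5]);print(q.x,g(q.x),ax+[38*np.cos(q.x[0]),38*np.sin(q.x[0]),0])
E
```

```text
1 [551.8  75.1] 0.424
[[-3.8 -0.5  1.5 -2.9  1.4  0.1  0.6]
 [-0.1 -3.8  0.4  3.1 -2.3 -0.2  1. ]]
2 [550.9  68.4] 0.413
[[ 1.9 -0.3 -2.3  0.   3.  -0.8]
 [-1.2  0.1 -1.8  1.7 -1.9  3.8]]
3 [551.8  74. ] 0.424
[[-3.5 -0.1  1.8 -2.6  1.7  0.5  1.   1.2 -0.  -2.6 -0.5  2.5 -0.9]
 [-0.2 -3.8  0.4  3.1 -2.3 -0.2  1.  -2.6 -1.4 -2.4  0.9 -3.   2.7]]
[[527.2 128.7 106. ]
 [623.   62.2  90. ]
 [513.6  12.9  98. ]]
knob mid tri (array([555.6, 152.7, 129.1]), np.float64(1.1557554968766834))
[0.7] [-0.2 -0.3 -0.1  0.1] [556.1 153.4 106. ]
```

```bash
python3 - <<'E'
from h import *
from scipy.optimize import least_squares
np.set_printoptions(precision=1,suppress=True)
for cam in("top","side"):
    im,d=get_image(cam);c=get_calibration(cam);K=np.array(c["K"]);R=np.array(c["R"]);t=np.array(c["t"])
    v,u=np.mgrid[0:384,0:512];m=d>0
    p=cv2.undistortPoints(np.c_[u[m],v[m]].astype(float)[:,None],K,np.array([c["k1"],0,0,0,0.]))[:,0]
    X=(np.c_[p,np.ones(len(p))]*d[m][:,None]-t)@R
    uv=np.c_[u[m],v[m]]
    n=lambda c0,r:np.hypot(X[:,0]-c0[0],X[:,1]-c0[1])<r
    w=n((525,131),62)&(X[:,2]>98)&(X[:,2]<113)
    P=X[w,:2]
    # enclosing circle fit of radius 50: maximise inliers
    best=max(((( np.hypot(*(P-[a,b]).T)<50).sum()-(np.hypot(*(P-[a,b]).T)>51).sum(),a,b) for a in range(505,546) for b in range(110,151)))
    print(cam,"wheel n",w.sum(),"z",np.median(X[w,2]),"circle",best,"mean",P.mean(0),"minmax",P.min(0),P.max(0), cv2.minEnclosingCircle(P.astype(np.float32)))
    for nm,c0,r in(("knob",(556,153),25),("post",(515,14),30)):
        k=n(c0,r)&(X[:,2]>118)&(X[:,2]<160)
        print(nm,k.sum(),X[k].mean(0) if k.any() else"",uv[k].mean(0)if k.any() else"");print(X[k&(X[:,2]>138)])
    h=n((550,70),140)&(X[:,2]>62)&(X[:,2]<76)
    print("plate",h.sum(),np.median(X[h,2]),cv2.minAreaRect(X[h,:2].astype(np.float32)))
E
```

```text
top wheel n 960 z 106.09720469266614 circle (np.int64(920), 529, 128) mean [527.8 126.8] minmax [478.4  75.9] [581.4 178.2] ((530.01220703125, 128.24771118164062), 53.82062911987305)
knob 40 [555.4 152.6 143.2] [201.7 177.1]
[[562.6 159.  151. ]
 [562.3 156.1 152. ]
 [562.6 153.6 150. ]
 [562.6 150.9 149.9]
 [562.7 148.3 148.8]
 [559.2 158.6 153.8]
 [560.9 157.  145.7]
 [559.2 153.2 152.9]
 [558.5 150.1 155.6]
 [559.2 147.9 152.2]
 [557.7 159.5 147.6]
 [556.6 156.  152.5]
 [557.8 154.2 146.6]
 [557.4 151.2 148.2]
 [556.8 148.1 150.6]
 [558.5 146.6 142. ]
 [554.9 159.5 147.9]
 [554.6 156.6 148.7]
 [554.6 153.9 148.7]
 [554.7 151.3 147.5]
 [553.7 148.  152. ]
 [556.3 146.9 139.2]
 [552.2 159.6 147.4]
 [552.  156.7 148.1]
 [551.8 153.9 148.4]
 [550.9 150.7 152.3]
 [552.3 148.9 145.3]
 [550.7 157.7 141.1]
 [549.8 154.5 144.8]
 [549.7 151.7 145.1]
 [550.4 149.5 141.2]]
post 29 [512.9  12.9 143. ] [253.1 190.8]
[[519.5  15.5 150.4]
 [519.4  12.8 150.4]
 [519.   10.1 152.2]
 [516.9  18.3 149.8]
 [515.9  15.5 155. ]
 [517.2  12.9 147.2]
 [517.6  10.3 144.7]
 [516.4   7.4 151.1]
 [514.1  18.4
[... 1221 characters left out ...]
.8]
 [554.8 148.6 138.4]]
post 56 [510.8   9.8 135.8] [254.  179.5]
[[510.   16.5 149.8]
 [512.8  16.2 149.5]
 [516.2  17.4 148.1]
 [505.9  13.1 149.5]
 [509.4  14.7 147.8]
 [512.2  14.2 147.5]
 [514.2  11.8 148.6]
 [516.5  10.3 149. ]
 [505.6  12.2 146.8]
 [508.3  11.6 146.7]
 [510.8  10.6 146.7]
 [511.8   5.4 149.7]
 [516.3   9.4 146.4]
 [506.1  13.3 142.8]
 [507.7   9.9 144.6]
 [511.3  11.7 142.7]
 [512.9   8.1 144.6]
 [514.8   5.5 145.8]
 [505.5  11.7 140.7]
 [507.    7.9 142.6]
 [510.7   9.9 140.7]
 [512.7   7.4 141.8]
 [516.4   9.3 139.9]
 [506.5   6.4 140.4]]
plate 2240 71.18506625668452 ((552.4656372070312, 68.859619140625), (221.3022918701172, 275.4989013671875), 23.554738998413086)
```

Call:
play_rows(
  series=[
    [[2.1,-2.6,0,0,0,2.5,0.3],[2.1,-2.6,0,0,0,2.5,0.3],[2.1,-2.6,0,0,0,2.5,0.3],[2.1,-2.6,0,0,0,2.5,0.3],[2.1,-2.6,0,0,0,2.5,0.3],[2.1,-2.6,0,0,0,2.5,0.3],[2.1,-2.6,0,0,0,2.5,0.3],[2.1,-2.6,0,0,0,2.5,0.3],[2.1,-2.6,0,0,0,2.5,0.3],[2.1,-2.6,0,0,0,2.5,0.3],[2.1,-2.6,0,0,0,2.5,0.3],[2.1,-2.6,0,0,0,2.5,0.3],[2.1,-2.6,0,0,0,2.5,0.3],[2.1,-2.6,0,0,0,2.5,0.3],[2.1,-2.6,0,0,0,2.5,0.3],[2.1,-2.6,0,0,0,2.5,0.3],[2.1,-2.6,0,0,0,2.5,0.3],[2.1,-2.6,0,0,0,2.5,0.3],[0,0,0,0,0,0,0.3]],
  ],
)

```text
clock: 3.38
eef_pos: [555.6, 154.4, 231.2]
tool_rot: [-3.14, 0.0, -2.635]
force: [-1.0, -0.8, 0.1]
width: 59.8
gripper_force: 0.0
```

```bash
python3 - <<'E'
from h import *
s=ctrl.read_state();print(s)
E
```

```text
{'clock': 3.375, 'qpos': array([-0.22496984,  0.52402582, -0.14640254,  1.72578011,  0.09582608,
        0.89814568,  1.66521602]), 'qd': array([-0.04637701, -0.01001715, -0.04681953,  0.0275385 , -0.02881555,
        0.00140478, -0.02828478]), 'tau': array([ 9.19497237e-01, -4.91836810e+01, -6.20102193e-01, -1.84121221e+01,
        1.83796668e-01, -4.36400645e-02,  2.56682178e-01]), 'eef_pos': array([555.56732596, 154.41469296, 231.2307971 ]), 'tool_rot': array([-3.13968443e+00,  2.38363822e-04, -2.63544101e+00]), 'force': array([-0.97026396, -0.77203365,  0.06443915]), 'torque': array([-0.01047371,  0.01520649, -0.07302199]), 'gripper_force': 0.0, 'width': 59.82392635133115}
```

Call:
play_rows(
  series=[
    [[0,0,-2.9,0,0,0,0.3],[0,0,-2.9,0,0,0,0.3],[0,0,-2.9,0,0,0,0.3],[0,0,-2.6,0,0,0,0.3],[0,0,0,0,0,0,0.3],[0,0,0,0,0,0,0.3]],
  ],
)

```text
clock: 4.12
eef_pos: [554.1, 158.7, 119.2]
tool_rot: [3.141, 0.001, -2.629]
force: [-0.2, -0.5, -0.2]
width: 59.8
gripper_force: 0.0
```

```bash
python3 - <<'E'
from h import *
s=ctrl.read_state();print(s["eef_pos"],s["force"])
for c,b in(("top",(110,250,140,280)),("side",(60,200,180,320))):
    im,d=get_image(c);cv2.imwrite(f"pics/{c}1.png",cv2.resize(im[b[0]:b[1],b[2]:b[3],::-1],(400,400),interpolation=cv2.INTER_CUBIC))
cv2.imwrite("pics/c1.png",np.hstack([cv2.imread("pics/top1.png"),cv2.imread("pics/side1.png")]))
E
```

```text
[554.06951065 158.66673627 119.23173586] [-0.23683736 -0.47082077 -0.2471224 ]
```

View pics/c1.png

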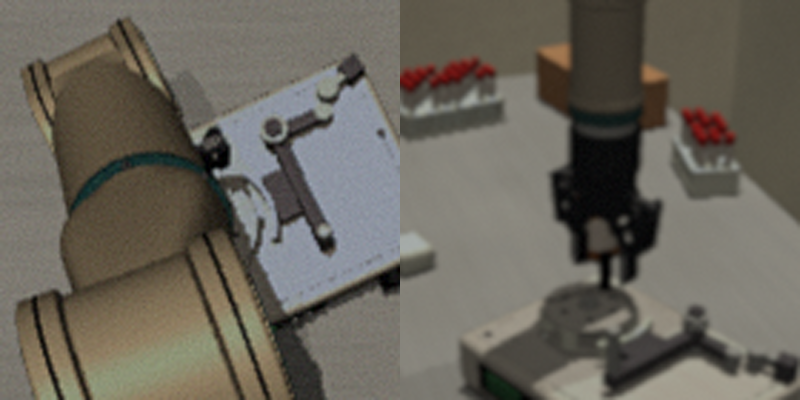

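Call:
play_rows(
  series=[
    [[0.15,-0.5,-0.3,0,0,0,0.3],[0,0,0,0,0,0,0.6],[0,0,0,0,0,0,0.8],[0,0,0,0,0,0,1],[0,0,0,0,0,0,1],[0,0,0,0,0,0,1],[0,0,0,0,0,0,1],[0,0,0,0,0,0,1]],
  ],
)

```text
clock: 5.22
eef_pos: [555.3, 153.0, 115.6]
tool_rot: [3.141, 0.0, -2.63]
force: [-0.9, 0.9, 4.9]
width: 14.3
gripper_force: 58.5
```

```bash
python3 - <<'E'
import numpy as np
a=0.73+np.radians(10)*np.arange(38);p=np.round(3.8*np.c_[np.cos(a),np.sin(a)],2);d=np.diff(p,axis=0).round(2)
for i in d: print(list(map(float,i)),end=" ")
E
```

```text
[-0.48, 0.46] [-0.56, 0.36] [-0.6, 0.26] [-0.65, 0.15] [-0.66, 0.04] [-0.66, -0.08] [-0.63, -0.19] [-0.59, -0.3] [-0.53, -0.4] [-0.46, -0.48] [-0.36, -0.56] [-0.26, -0.6] [-0.15, -0.65] [-0.04, -0.66] [0.08, -0.66] [0.19, -0.63] [0.3, -0.59] [0.4, -0.53] [0.48, -0.46] [0.56, -0.36] [0.6, -0.26] [0.65, -0.15] [0.66, -0.04] [0.66, 0.08] [0.63, 0.19] [0.59, 0.3] [0.53, 0.4] [0.46, 0.48] [0.36, 0.56] [0.26, 0.6] [0.15, 0.65] [0.04, 0.66] [-0.08, 0.66] [-0.19, 0.63] [-0.3, 0.59] [-0.4, 0.53] [-0.48, 0.46]
```

Call:
play_rows(
  series=[
    [[-0.48,0.46,0,0,0,0,1],[-0.56,0.36,0,0,0,0,1],[-0.6,0.26,0,0,0,0,1],[-0.65,0.15,0,0,0,0,1],[-0.66,0.04,0,0,0,0,1],[-0.66,-0.08,0,0,0,0,1],[-0.63,-0.19,0,0,0,0,1],[-0.59,-0.3,0,0,0,0,1],[-0.53,-0.4,0,0,0,0,1],[0,0,0,0,0,0,1],[0,0,0,0,0,0,1]],
  ],
)

```text
clock: 6.6
eef_pos: [500.5, 155.7, 115.5]
tool_rot: [3.141, -0.001, -2.63]
force: [-0.5, -0.4, 8.5]
width: 14.5
gripper_force: 58.6
```

Call:
play_rows(
  series=[
    [[-0.46,-0.48,0,0,0,0,1],[-0.36,-0.56,0,0,0,0,1],[-0.26,-0.6,0,0,0,0,1],[-0.15,-0.65,0,0,0,0,1],[-0.04,-0.66,0,0,0,0,1],[0.08,-0.66,0,0,0,0,1],[0.19,-0.63,0,0,0,0,1],[0.3,-0.59,0,0,0,0,1],[0.4,-0.53,0,0,0,0,1],[0,0,0,0,0,0,1],[0,0,0,0,0,0,1]],
  ],
)

```text
clock: 7.98
eef_pos: [498.6, 102.3, 115.5]
tool_rot: [-3.142, 0.001, -2.63]
force: [2.3, -0.1, 5.7]
width: 14.6
gripper_force: 58.6
```

Call:
play_rows(
  series=[
    [[0.48,-0.46,0,0,0,0,1],[0.56,-0.36,0,0,0,0,1],[0.6,-0.26,0,0,0,0,1],[0.65,-0.15,0,0,0,0,1],[0.66,-0.04,0,0,0,0,1],[0.66,0.08,0,0,0,0,1],[0.63,0.19,0,0,0,0,1],[0.59,0.3,0,0,0,0,1],[0.53,0.4,0,0,0,0,1],[0.46,0.48,0,0,0,0,1],[0.36,0.56,0,0,0,0,1],[0.26,0.6,0,0,0,0,1],[0.15,0.65,0,0,0,0,1],[0.04,0.66,0,0,0,0,1],[-0.08,0.66,0,0,0,0,1],[-0.19,0.63,0,0,0,0,1],[-0.3,0.59,0,0,0,0,1],[-0.4,0.53,0,0,0,0,1],[0,0,0,0,0,0,1],[0,0,0,0,0,0,1]],
  ],
)

```text
clock: 10.48
eef_pos: [554.4, 153.9, 115.5]
tool_rot: [3.14, 0.0, -2.629]
force: [-0.6, 1.1, 7.3]
width: 14.4
gripper_force: 58.7
```

Call:
play_rows(
  series=[
    [[0,0,0,0,0,0,0.3],[0,0,0,0,0,0,0.3],[0,0,0,0,0,0,0.3],[0,0,0,0,0,0,0.3],[0,0,3,0,0,0,0.3],[0,0,3,0,0,0,0.3],[0,0,3,0,0,0,0.3],[-1.4,-4.7,0,0,0,0,0.3],[-1.4,-4.7,0,0,0,0,0.3],[-1.4,-4.7,0,0,0,0,0.3],[0,0,0,0,0,0,0.3],[0,0,0,0,0,0,0.3]],
  ],
)

```text
clock: 11.98
eef_pos: [513.5, 12.4, 205.5]
tool_rot: [3.141, 0.001, -2.63]
force: [1.2, -0.1, -0.1]
width: 59.5
gripper_force: 0.0
```

```bash
python3 - <<'E'
from h import *
s=ctrl.read_state();print(s["eef_pos"],s["force"],s["width"])
for c,b in(("top",(110,250,140,280)),("side",(80,220,190,330))):
    im,d=get_image(c);cv2.imwrite(f"pics/{c}2.png",cv2.resize(im[b[0]:b[1],b[2]:b[3],::-1],(400,400),interpolation=cv2.INTER_CUBIC))
cv2.imwrite("pics/c2.png",np.hstack([cv2.imread("pics/top2.png"),cv2.imread("pics/side2.png")]))
P=[[555.5,153.3,106],[555.5,153.3,151],[512.5,12.5,98],[512.5,12.5,148]]
print((proj("top",P)-[140,110])/.35);print((proj("side",P)-[190,80])/.35+[400,0])
E
```

```text
[513.51592055  12.40198286 205.46853283] [ 1.1703727  -0.06737897 -0.0686089 ] 59.45966143752245
[[180.97713117 199.41081566]
 [174.54142316 189.94274823]
 [324.69794469 239.38531019]
 [323.43057681 230.46402656]]
[[575.85144443 232.41558527]
 [576.48822466 196.10895129]
 [582.84181841 314.70995822]
 [583.82297217 271.88101885]]
```

View pics/c2.png

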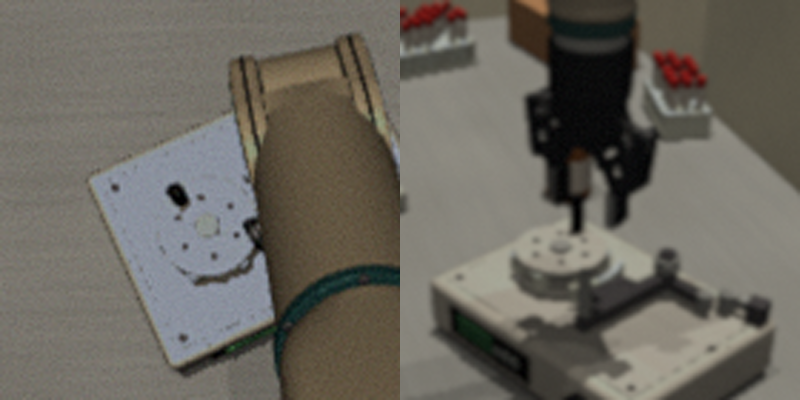

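Call:
play_rows(
  series=[
    [[-0.05,0,-2.5,0,0,0,0.3],[0,0,-2.5,0,0,0,0.3],[0,0,-2.5,0,0,0,0.3],[0,0,-1.9,0,0,0,0.3],[0,0,0,0,0,0,0.3],[0,0,0,0,0,0,0.6],[0,0,0,0,0,0,0.8],[0,0,0,0,0,0,1],[0,0,0,0,0,0,1],[0,0,0,0,0,0,1],[0,0,0,0,0,0,1],[0,0,0,0,0,0,1]],
  ],
)

```text
clock: 13.58
eef_pos: [512.7, 12.9, 112.2]
tool_rot: [3.141, 0.001, -2.63]
force: [-2.3, 2.7, 6.7]
width: 12.4
gripper_force: 58.4
```

```bash
python3 - <<'E'
import numpy as np
a=np.arctan2(-47.7,-109.9)+0.05*np.arange(13);p=np.round(12*np.c_[np.cos(a),np.sin(a)],2)
print([list(map(float,i)) for i in np.diff(p,axis=0).round(2)])
print(p[-1]-p[0])
E
```

```text
[[0.25, -0.54], [0.28, -0.53], [0.31, -0.52], [0.33, -0.5], [0.36, -0.48], [0.38, -0.47], [0.4, -0.44], [0.42, -0.43], [0.45, -0.4], [0.46, -0.38], [0.48, -0.36], [0.5, -0.33]]
[ 4.62 -5.38]
```

Call:
play_rows(
  series=[
    [[0.25,-0.54,0,0,0,2.9,1],[0.28,-0.53,0,0,0,2.9,1],[0.31,-0.52,0,0,0,2.9,1],[0.33,-0.5,0,0,0,2.9,1],[0.36,-0.48,0,0,0,2.9,1],[0.38,-0.47,0,0,0,2.9,1],[0.4,-0.44,0,0,0,2.9,1],[0.42,-0.43,0,0,0,2.9,1],[0.45,-0.4,0,0,0,2.9,1],[0.46,-0.38,0,0,0,2.9,1],[0.48,-0.36,0,0,0,2.9,1],[0.5,-0.33,0,0,0,2.9,1],[0,0,0,0,0,0,1],[0,0,0,0,0,0,1],[0,0,0,0,0,0,1]],
  ],
)

```text
clock: 15.45
eef_pos: [557.6, -39.9, 112.1]
tool_rot: [3.139, 0.001, -2.023]
force: [-4.6, 4.7, 8.4]
width: 12.6
gripper_force: 58.8
```

```bash
python3 - <<'E'
from h import *
s=ctrl.read_state();p=s["eef_pos"];print(p,s["force"],s["width"],np.arctan2(60.5-p[1],622.5-p[0])-.41)
for c,b in(("top",(110,250,140,280)),("side",(80,220,190,330))):
    im,d=get_image(c);cv2.imwrite(f"pics/{c}3.png",cv2.resize(im[b[0]:b[1],b[2]:b[3],::-1],(400,400),interpolation=cv2.INTER_CUBIC))
cv2.imwrite("pics/c3.png",np.hstack([cv2.imread("pics/top3.png"),cv2.imread("pics/side3.png")]))
E
```

```text
[557.63470889 -39.90558506 112.14345105] [-4.57213253  4.74559177  8.400166  ] 12.595829475967754 0.587215127809364
```

View pics/c3.png

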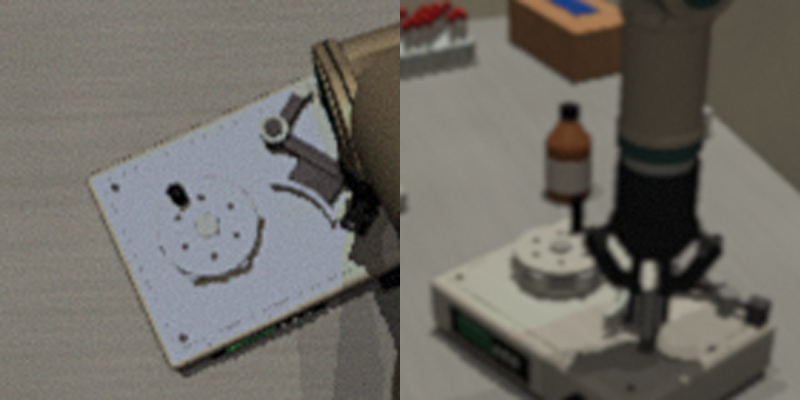

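The arm is swung back about 0.59 rad with the post in the fingers. The knob still shows at (177,194), where it started.

```bash
python3 -c "
from h import *
print(workorder.finish_job())"
```

```text
the job is handed in; nothing more can be done
None
```

The wheel was cranked one full turn anticlockwise and the knob released where it started. The tensioner is held at about 0.59 rad, past its click at 0.46, with the post still gripped. The job was handed in at about 15.6 s, and no verdict was returned.

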